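# Load a fresh cell into the charging cradle

## Robot

A 6-joint arm with a two-finger parallel gripper is mounted at the origin on a cart in front of the work surface, level with it; the furniture and walls round the work are solid. World frame = base frame: x ahead of the robot, y to its left, z up, the work surface at z = 0. Lengths are in m, angles in degrees, forces in N, time in s.
With the tool pointing down it reaches from about 0.375 to 0.925 m from the base axis. Payload 5.7 kg.
Tool frame: the origin (TCP) lies on the mounting face of the last link; the fingertips stand 182 mm ahead of it and the grasp point (between the pads) lies 163 mm ahead of it; z points along the fingers, y is the line along which they close (so a half turn about z gives the same grasp; the last joint's range is limited). The gripper opens to 88 mm and grips with 3 to 60 N. Pads are 20 mm wide; open, the fingers measure 115 mm over their backs; the gripper's body (75 mm by 178 mm) begins 61 mm behind the grasp point.
Start: joints at [57.118, 20.558, 86.54, -0, 72.909, -6.595], TCP at [0.266, 0.538, 0.405] pointing down, gripper open.
Joint ranges: [-170.27, 170.27], [-57.76, 135], [12.27, 136.19], [-55.21, 235.2], [11.17, 155.16], [-170.74, 170.74]. Speed limits (degrees/s): [136.94, 136.94, 180, 180, 180, 180].

## Interface

Orientations are given as [roll, pitch, yaw] about the fixed x, y, z axes, in that order (R = Rz(yaw) Ry(pitch) Rx(roll)).
In Python, from station import read_state, capture, sign_off gives the robot as it stands. The module is installed in compiled form; this text tells all that it offers.
- The arm moves only by the tool arm_command, never from a script. Its argument "deltas" is one flat list of numbers, 7 for each row, row after row: the closure, from 0 (fully open) to 1 (shut), then the shift along the world's x, y, z in fractions of the full range, 1 being 60 cm, then the turn, a rotation vector about the world's x, y, z in shares of 120 degrees (1.0 is 120 degrees). In form: [hand, x, y, z, rx, ry, rz, hand, x, y, z, rx, ry, rz, ...]. A call has exactly 8 rows; each row is the pose to reach, as a shift and turn from the pose commanded when the call began; what a row does not reach only later rows make up. A row lasts 1/10 s, in which the tool goes at most 50 mm and 8.59 degrees, less where a joint would pass 70% of its speed; a pose out of reach is approached as far as the arm can. A shift or turn number past 1, either way, is cut back to 1. A call with a gripper value outside its range is refused whole. The fingers move at their own pace and stop on an object; "newtons" is the grip in N (left out, the last holds). Time passes only in rows, so rows that repeat a pose let the fingers close, or fill a call up. It gives the time, the measured TCP pose, the force, the opening and the grip force at its end, in the units of the state.
- read_state(): the state, without advancing time (a new reading comes with each control period).
- capture(name): name is "scene" or "side" or "wrist"; returns a dict with "pixels" (480x640x3 uint8, red, green, blue), "fx", "fy", "cx", "cy" (pixels), "R" (3x3) and "t" (3): a world point X has camera coordinates R X + t. Camera axes: x right, y down, z forward; pixel columns grow to the right and rows downward; lengths in m; the calibration is good to about 2 mm. A picture is of the moment at which its call begins. There is no depth.
- sign_off(): hands the job in; it is judged then, once.
The state is a dict: "time": time; "q": joint angles; "joint_velocities": joint speeds; "effort": joint torques, N m; "ee_pos": TCP position; "orientation": TCP orientation; "contact_force": force on the tool from outside, world axes, zero at the start; "ft_torque": the same for the moment, N m; "grip_width": finger opening in m; "finger_force": force on a finger pad.
Only numpy, scipy, OpenCV 4.12 (cv2) and the standard library are available. Lean on these libraries where they do the work, as an engineer would, in place of code of your own. Each camera call takes 0.05 s, during which the arm holds its last target. There are 200 camera calls.

## Task

Take the green cell out of the white tray and load it into the charging cradle, whose sliding carrier may stand a little forward or back: with the cell tilted, gently push its plain negative end in under the hood against the spring contact, then press its other end down into the steel clip until the cell lies fully home at both ends and is held, and let go. Do not crush the spring contact or force the cradle, and leave the red spent cell in the tray.

Things in the scene. Friction and masses are not known exactly. Their poses are not given: they have to be found in the camera images.
- fresh_cell: Green battery cell lying in the tray, 32 mm diameter, 66 mm long, about 0.12 kg, flat at both ends. Origin at its middle on the axis; +x runs along the cylinder to the plain steel negative end (the positive end has a white band and a white face with a brass spot). May be rolled to any angle about its own axis.
- fresh_cell_neg (a point): Centre of the green cell's negative end face.
- fresh_cell_pos (a point): Centre of the green cell's positive (white-banded) end face.
- spent_cell: Red cell of the same size and axes in the other groove of the tray; it stays there.
- tray: Fixed white tray, 96 (x) x 150 (y) x 23 mm, two grooves along its x axis at y = +40 and -40 mm; either may hold the green cell. Origin under its middle. Cells lie with the axis 32 mm above the worktop, negative end to the tray's +x; the grooves reach only 15 mm either side of the axis, so fingers can straddle a cell.
- cradle: Fixed charging cradle: base plate 158 x 80 mm (x -67 to +90 mm), on it a carrier that somebody has clamped anywhere from -14 to +14 mm along x; its place is not reported: look or feel for it. All 'carrier x' below count from the carrier's own middle. Origin on the worktop, below the carrier's middle when that stands at 0; +x points to the spring contact and hood. z counts from the worktop.
- cradle_rail (a point): Fixed point at cradle x = 0, y = 0, z = 40 mm. A loaded cell lies along x at y = 0, axis at z = 40 mm, carrier x -33 (positive end) to +33 mm (negative end), in two V-saddles (carrier x -31 to -24 and 18 to 25 mm, within 15 mm of the middle line; fingers fit beside). Cell-cradle contact forces added up stay below 70 N; a loaded cell's springs make 30: press with at most 25 N.
- cradle_front (a point): Fixed point, middle of the base's front edge (x = -67 mm). Above it: rigid stop, inner face at carrier x = -33 mm, top at z = 46 mm; clip of two sprung jaws at carrier x -31 to -25 mm, 27 mm apart, 48 mm high. They spread when the cell's end is within 14 mm of home, at 5 to 15 N; then press on until the cell's top is at z = 56 mm. If the negative end stays up by friction, press it too.
- cradle_back (a point): Fixed point, middle of the base's back edge (x = +90 mm). Above it: black hood, front face at carrier x = 31 mm, underside z = 65, top 73 mm, 42 mm between cheeks, back wall at carrier x = 49 mm. Under it the contact's round nose, 14 mm across, tip at carrier x = 27, z = 40 mm. A cell tilted 24 degrees must push it in 8 to 10 mm to come down behind the stop; the spring then keeps it there, let go.
- spring_contact (a joint): How far the spring contact is pushed in towards the cradle's +x, m: 0 free, 0.006 with the cell loaded, 0.014 hard stop. It takes 4 N to start and 1 N more per mm; pushed in more than 0.0125 (16.5 N) it is crushed.
There are look-alikes about, which are no part of the job. Of the things shaped like the fresh_cell, the green one is meant.

How it is judged:
By the outcome, as a careful person would: the job done as asked, in the order asked, and still so for the second after the job is handed in, with the robot touching nothing.
It also fails if it takes over 61 s, if anything falls off the work surface, if the arm or the gripper's body presses on something with over 40 N, if the wrist force passes 120 N, or if a joint passes its speed limit or range.

## Working session

There is one attempt and no reset: what is moved stays moved. The work goes in short steps, Python scripts to look and compute and a tool call to move; the robot and the scene stay as the last step left them, time stands still between calls to the robot, and variables do not carry over. Pictures are saved under pics/ and viewed, at most 10 in all, crops included, and the job is handed in when it is done.

Besides the shell and the picture viewer there is one more tool, called after "Emit:" by a JSON object that holds its "op" and its "data". arm_command: Moves the arm, as the interface text tells. Its arguments: {"type":"object","properties":{"deltas":{"type":"array"},"newtons":{"type":"number"}},"required":["deltas"]}

```bash
mkdir -p pics; python3 - <<'E'
from station import *
import cv2,numpy as np
s=read_state();print({k:np.round(v,3).tolist() for k,v in s.items()})
for n in("scene","side","wrist"):
    c=capture(n);cv2.imwrite(f"pics/{n}0.png",c["pixels"][:,:,::-1])
    print(n,c["fx"],c["cx"],c["cy"],np.round(c["R"],4).tolist(),np.round(c["t"],4).tolist())
E
```

```text
{'time': 0.0, 'q': [57.119, 20.598, 86.597, 0.002, 72.908, -6.595], 'joint_velocities': [0.01, 0.017, -0.037, -0.047, -0.031, -0.036], 'effort': [-0.0, -51.535, -27.074, 0.067, 0.035, -0.0], 'ee_pos': [0.266, 0.538, 0.404], 'orientation': [-179.898, -0.014, 153.713], 'contact_force': [0.641, 0.158, -0.468], 'ft_torque': [-0.003, -0.005, 0.002], 'finger_force': 0.0, 'grip_width': 0.088}
scene 472.9572200975014 314.98750492170984 239.27966783503476 [[0.7261, -0.6875, 0.0151], [-0.4879, -0.5305, -0.6932], [0.4846, 0.4959, -0.7206]] [-0.2934, 0.3582, 0.5982]
side 610.2211672048232 320.5306916634293 238.91143168215828 [[-0.9659, 0.2589, -0.0051], [0.2324, 0.8582, -0.4577], [-0.1141, -0.4433, -0.8891]] [0.4722, -0.1996, 1.3406]
wrist 374.8217287885287 316.4038355958343 232.1627893369458 [[0.4436, 0.8962, -0.0007], [0.8602, -0.4256, 0.281], [0.2515, -0.1253, -0.9597]] [-0.5993, -0.0339, 0.3918]
```

View pics/scene0.png

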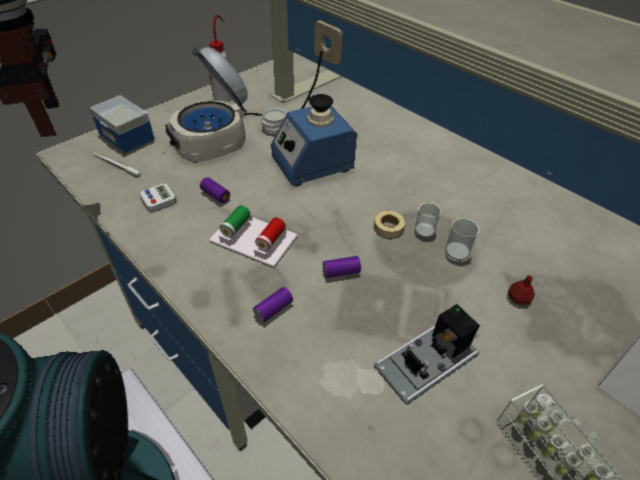

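View pics/side0.png

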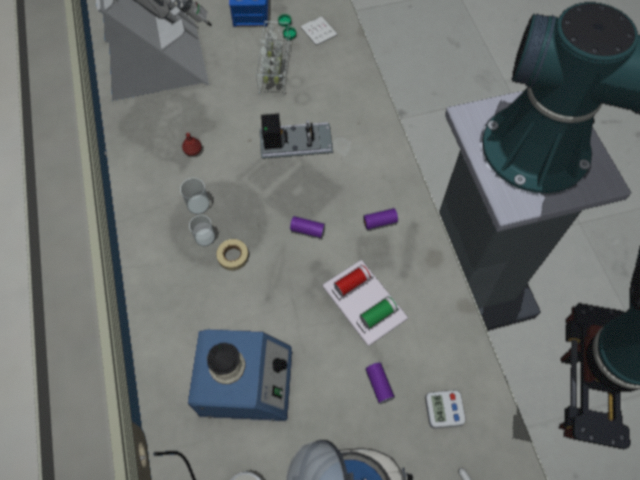

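The green cell is at scene (235,221) and side (379,313). The red spent cell is at scene (270,234). The purple look-alikes are at scene (214,190), (342,267) and (273,304). Only the green one fits the description. The cradle is at scene (430,360) and side (297,138). I'll confirm with an enlarged crop and get rough positions.

```bash
cat >h.py <<'E'
from station import *
import cv2,numpy as np
def ray(c,u,v):
    R=np.array(c["R"]);o=-R.T@np.array(c["t"])
    d=R.T@np.array([(u-c["cx"])/c["fx"],(v-c["cy"])/c["fy"],1]);return o,d
def onz(c,u,v,z):
    o,d=ray(c,u,v);return o+d*(z-o[2])/d[2]
def proj(c,X):
    p=np.array(c["R"])@np.array(X)+np.array(c["t"]);return p[0]/p[2]*c["fx"]+c["cx"],p[1]/p[2]*c["fy"]+c["cy"]
def blob(c,lo,hi):
    h=cv2.cvtColor(c["pixels"],cv2.COLOR_RGB2HSV);m=cv2.inRange(h,lo,hi)
    k=[x for x in cv2.findContours(m,0,2)[0] if cv2.contourArea(x)>100]
    return k
def tri(*r):
    A=0;b=0
    for o,d in r:
        d=d/np.linalg.norm(d);P=np.eye(3)-np.outer(d,d);A=A+P;b=b+P@o
    return np.linalg.solve(A,b)
E
python3 - <<'E'
from h import *
C={n:capture(n) for n in("scene","side")}
for n,c in C.items():
    for k in blob(c,(50,100,40),(75,255,255)):
        r=cv2.minAreaRect(k);print(n,np.round(r[0]),np.round(r[1]),onz(c,*r[0],.035).round(4))
print("cradle base corners (scene,z=.01)",[onz(C["scene"],*p,.01).round(3).tolist() for p in((376,364),(407,399),(478,353))])
print("side",[onz(C["side"],*p,.01).round(3).tolist() for p in((262,157),(332,151),(331,124))])
a=cv2.resize(C["scene"]["pixels"][180:280,190:310],None,fx=3.3,fy=4.5,interpolation=2)
a=cv2.resize(C["scene"]["pixels"][180:280,190:310],(480,400),interpolation=2)
b=cv2.resize(C["side"]["pixels"][250:350,310:390+0+0],(320,400),interpolation=2)
cv2.imwrite("pics/crop1.png",np.hstack([a,b])[:,:,::-1])
E
```

```text
scene [238. 217.] [15. 24.] [0.4642 0.2865 0.035 ]
side [377. 313.] [15. 29.] [0.4564 0.2869 0.035 ]
cradle base corners (scene,z=.01) [[0.434, -0.108, 0.01], [0.424, -0.179, 0.01], [0.57, -0.208, 0.01]]
side [[0.586, -0.127, 0.01], [0.435, -0.103, 0.01], [0.418, -0.174, 0.01]]
```

View pics/crop1.png

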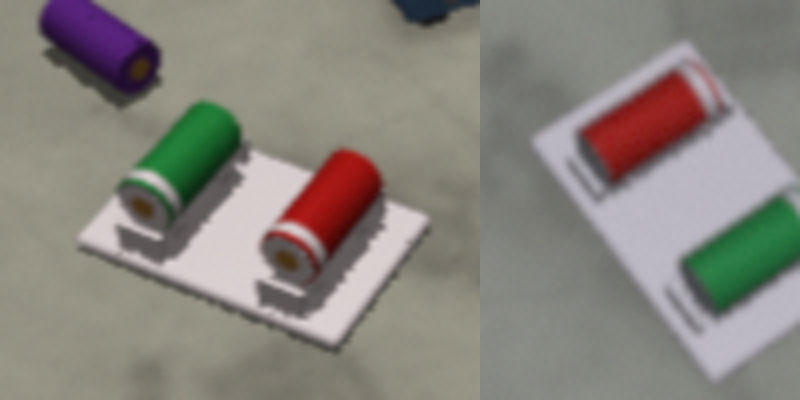

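Confirmed: the green cell sits in the tray groove on the left of the crop. Its white band and brass spot face the robot, so the plain end points away. I'll hover over the tray for a close wrist view.

Units first: shifts go in shares of 60 cm and turns go in shares of 120 degrees. So -0.25 m / 0.6 = -0.4167, 0.19 m / 0.6 = 0.3167, 54 degrees / 120 = 0.45.

Emit:
{"op": "arm_command", "data": {"deltas": [0, 0.05, -0.0667, 0, 0, 0, 0.0667, 0, 0.1, -0.1333, 0, 0, 0, 0.1333, 0, 0.15, -0.2, 0, 0, 0, 0.2, 0, 0.2, -0.2667, -0.0167, 0, 0, 0.2667, 0, 0.25, -0.3333, -0.0333, 0, 0, 0.3333, 0, 0.3, -0.4, -0.05, 0, 0, 0.4, 0, 0.3167, -0.4167, -0.0667, 0, 0, 0.45, 0, 0.3167, -0.4167, -0.0667, 0, 0, 0.45]}}

```text
time: 1.05
ee_pos: [0.4575, 0.2849, 0.3631]
orientation: [-179.9, -0.1, -152.3]
contact_force: [-1.1, 0.8, 0.3]
grip_width: 0.0878
finger_force: 0.0
```

```bash
python3 - <<'E'
from h import *
s=read_state();print(s["ee_pos"],s["orientation"],s["contact_force"])
c=capture("wrist");cv2.imwrite("pics/w1.png",c["pixels"][:,:,::-1])
for k in blob(c,(50,100,40),(75,255,255)):
    r=cv2.minAreaRect(k);b=cv2.boxPoints(r);print(r);print([onz(c,*p,.032).round(4).tolist() for p in b],onz(c,*r[0],.032))
E
```

```text
[0.45751775 0.28489459 0.36311224] [-1.79921706e+02 -1.20630994e-01 -1.52336352e+02] [-1.13170468  0.81026906  0.29577956]
((318.3199768066406, 221.75999450683594), (35.63818359375, 67.31656646728516), 8.130102157592773)
[[0.4951, 0.2836, 0.032], [0.4386, 0.2641, 0.032], [0.4287, 0.2923, 0.032], [0.4849, 0.3134, 0.032]] [0.46111326 0.28808345 0.032     ]
```

View pics/w1.png

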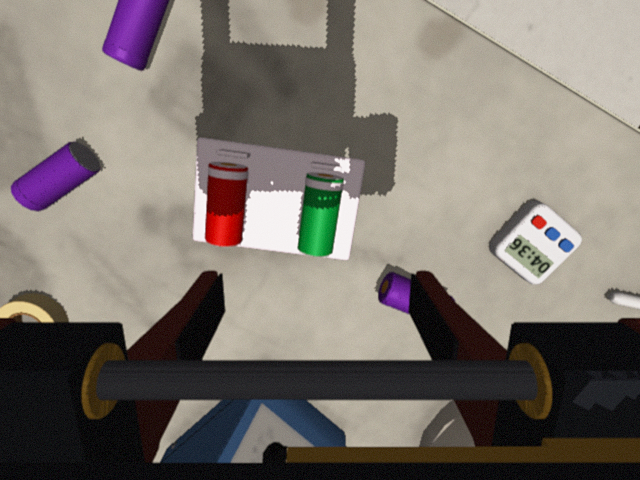

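The wrist view shows the green cell at about (320,214), with its pos end up near (324,175) and its neg end at (317,256). The red cell is at (226,205). Next I'll fit the cell's axis and centre.

```bash
python3 - <<'E'
from h import *
c=capture("wrist")
h=cv2.cvtColor(c["pixels"],cv2.COLOR_RGB2HSV);m=cv2.inRange(h,(50,100,30),(75,255,255))
pts=[]
for v in range(192,246,3):
    u=np.where(m[v])[0];u=u[(u>285)&(u<350)];pts.append((u.min()/2+u.max()/2,v))
P=np.array([onz(c,*p,.032) for p in pts]);vx,vy,x0,y0=cv2.fitLine(P[:,:2].astype(np.float32),2,0,.01,.01).ravel()
print("cell yaw",np.degrees(np.arctan2(vy,vx)),x0,y0)
print("pos end top(z48)",onz(c,324.5,172.5,.048),"neg end z.048/.032",onz(c,317,255,.048),onz(c,317,255,.032))
E1=[onz(c,*p,.01) for p in((197,138),(364,160),(349,260),(194,240))]
for i in range(4):
    d=E1[(i+1)%4]-E1[i];print(np.round(E1[i],4),np.linalg.norm(d).round(4),np.degrees(np.arctan2(d[1],d[0])).round(1))
print("ctr",np.mean(E1,0))
E
```

```text
cell yaw 20.183651 0.45772493 0.28687114
pos end top(z48) [0.41857987 0.27387468 0.048     ] neg end z.048/.032 [0.48257748 0.30043128 0.048     ] [0.48766215 0.30310992 0.032     ]
[0.447  0.1648 0.01  ] 0.1468 110.0
[0.3967 0.3027 0.01  ] 0.0945 20.8
[0.4851 0.3362 0.01  ] 0.1471 -70.4
[0.5344 0.1976 0.01  ] 0.0934 -159.4
ctr [0.46582734 0.25030233 0.01      ]
```

Converted, -0.09 m / 0.6 = -0.15, -0.06 m / 0.6 = -0.1, -7.5 degrees / 120 = -0.0625.

Emit:
{"op": "arm_command", "data": {"deltas": [0, -0.0067, -0.0033, -0.05, 0, 0, -0.0333, 0, -0.0133, -0.0033, -0.1, 0, 0, -0.0625, 0, -0.0133, -0.0033, -0.15, 0, 0, -0.0625, 0, -0.0133, -0.0033, -0.15, 0, 0, -0.0625, 0, -0.0133, -0.0033, -0.15, 0, 0, -0.0625, 0, -0.0133, -0.0033, -0.15, 0, 0, -0.0625, 0, -0.0133, -0.0033, -0.15, 0, 0, -0.0625, 0, -0.0133, -0.0033, -0.15, 0, 0, -0.0625]}}

```text
time: 1.95
ee_pos: [0.4482, 0.2863, 0.2759]
orientation: [180.0, 0.1, -159.8]
contact_force: [1.0, -0.3, -0.1]
grip_width: 0.0878
finger_force: 0.0
```

```bash
python3 - <<'E'
from h import *
c=capture("wrist");s=read_state();print(s["ee_pos"],s["orientation"],s["contact_force"])
cv2.imwrite("pics/w2.png",c["pixels"][:,:,::-1])
h=cv2.cvtColor(c["pixels"],cv2.COLOR_RGB2HSV);m=cv2.inRange(h,(50,100,30),(75,255,255))
m=cv2.morphologyEx(m,2,np.ones((3,3)));v=np.where(m.any(1))[0];print(v.min(),v.max())
pts=[]
for r in range(v.min()+12,v.max()-8,4):
    u=np.where(m[r])[0];pts.append((u.min()/2+u.max()/2,r))
P=np.array([onz(c,*p,.032) for p in pts]);vx,vy,x0,y0=cv2.fitLine(P[:,:2].astype(np.float32),2,0,.01,.01).ravel()
print("cell yaw",np.degrees(np.arctan2(vy,vx)),x0,y0,"y at .45:",y0+(.45-x0)*vy/vx)
E
```

```text
[0.44807431 0.28614644 0.27563837] [ 1.79994318e+02  1.06837258e-01 -1.59793286e+02] [0.98484826 0.19693172 0.13495353]
209 314Traceback (most recent call last):
  File "<stdin>", line 8, in <module>
    return umr_minimum(a, axis, None, out, keepdims, initial, where)
ValueError: zero-size array to reduction operation minimum which has no identity
```

Converted, -0.075 m / 0.6 = -0.125, -0.002 m / 0.6 = -0.0033.

Emit:
{"op": "arm_command", "data": {"deltas": [0, 0.0033, -0.0033, -0.0333, 0, 0, 0, 0, 0.0033, -0.0033, -0.0667, 0, 0, 0, 0, 0.0033, -0.0033, -0.1, 0, 0, 0, 0, 0.0033, -0.0033, -0.125, 0, 0, 0, 0, 0.0033, -0.0033, -0.125, 0, 0, 0, 0, 0.0033, -0.0033, -0.125, 0, 0, 0, 0.4, 0.0033, -0.0033, -0.125, 0, 0, 0, 0.6, 0.0033, -0.0033, -0.125, 0, 0, 0], "newtons": 40}}

```text
time: 2.8
ee_pos: [0.4502, 0.2841, 0.2006]
orientation: [180.0, 0.1, -159.8]
contact_force: [0.5, -0.3, -0.4]
grip_width: 0.0751
finger_force: 0.0
```

Emit:
{"op": "arm_command", "data": {"deltas": [1, 0, 0, 0, 0, 0, 0, 1, 0, 0, 0, 0, 0, 0, 1, 0, 0, 0, 0, 0, 0, 1, 0, 0, 0, 0, 0, 0, 1, 0, 0, 0, 0, 0, 0, 1, 0, 0, 0, 0, 0, 0, 1, 0, 0, 0, 0, 0, 0, 1, 0, 0, 0, 0, 0, 0]}}

```text
time: 3.6
ee_pos: [0.4497, 0.2839, 0.1996]
orientation: [-180.0, -0.0, -159.8]
contact_force: [0.1, -0.5, 0.3]
grip_width: 0.0313
finger_force: 40.0
```

Converted, -0.2 m / 0.6 = -0.3333, -0.07 m / 0.6 = -0.1167, -16 degrees / 120 = -0.1333.

Emit:
{"op": "arm_command", "data": {"deltas": [1, 0, 0, 0.0667, 0, 0, 0, 1, 0, 0, 0.15, 0, 0, 0, 1, 0, 0, 0.2333, 0, 0, 0, 1, 0.0167, -0.05, 0.3, 0, 0, -0.025, 1, 0.0333, -0.1167, 0.3333, 0, 0, -0.05, 1, 0.05, -0.1917, 0.3333, 0, 0, -0.0833, 1, 0.0583, -0.2667, 0.3333, 0, 0, -0.1083, 1, 0.0667, -0.3333, 0.3333, 0, 0, -0.1333]}}

```text
time: 4.4
ee_pos: [0.4894, 0.082, 0.3998]
orientation: [-180.0, 0.0, -175.9]
contact_force: [0.5, -0.2, -2.0]
grip_width: 0.0314
finger_force: 40.0
```

Converted, -0.24 m / 0.6 = -0.4, -0.22 m / 0.6 = -0.3667, -14 degrees / 120 = -0.1167.

Emit:
{"op": "arm_command", "data": {"deltas": [1, 0.0083, -0.075, 0, 0, 0, -0.025, 1, 0.0167, -0.15, 0, 0, 0, -0.05, 1, 0.025, -0.225, 0, 0, 0, -0.075, 1, 0.0333, -0.3, 0, 0, 0, -0.1, 1, 0.0417, -0.3667, 0, 0, 0, -0.1167, 1, 0.05, -0.4, 0, 0, 0, -0.1167, 1, 0.05, -0.4, 0, 0, 0, -0.1167, 1, 0.05, -0.4, 0, 0, 0, -0.1167]}}

```text
time: 5.2
ee_pos: [0.5193, -0.156, 0.3991]
orientation: [180.0, -0.1, 170.1]
contact_force: [0.3, 0.9, -2.4]
grip_width: 0.0314
finger_force: 40.0
```

```bash
python3 - <<'E'
from h import *
s=read_state();print(s["ee_pos"],s["orientation"],s["contact_force"],s["grip_width"],s["q"])
c=capture("wrist");cv2.imwrite("pics/w3.png",c["pixels"][:,:,::-1])
E
```

```text
[ 0.5193275  -0.15602543  0.39911514] [ 1.79957857e+02 -7.87495458e-02  1.70144656e+02] [ 0.31598813  0.86196882 -2.400784  ] 0.031365930063972154 [-2.40300256e+01  1.61493508e+01  9.40517143e+01  2.29773000e-02
  6.98856083e+01 -1.04182571e+02]
```

View pics/w3.png

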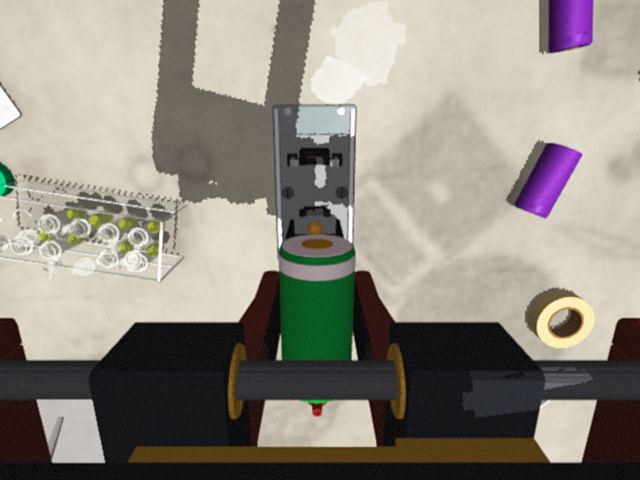

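The wrist view shows the cradle from above. Its front edge is at row 105 (cols 274–355), the stop and clip are near (315,158), and the nose is near (316,228), with the held cell covering the hood. I'll shift forward so the carrier clears the cell.

Converted, 0.06 m / 0.6 = 0.1, -0.01 m / 0.6 = -0.0167.

Emit:
{"op": "arm_command", "data": {"deltas": [1, 0.05, -0.0083, -0.0167, 0, 0, 0, 1, 0.1, -0.0167, -0.05, 0, 0, 0, 1, 0.1, -0.0167, -0.05, 0, 0, 0, 1, 0.1, -0.0167, -0.05, 0, 0, 0, 1, 0.1, -0.0167, -0.05, 0, 0, 0, 1, 0.1, -0.0167, -0.05, 0, 0, 0, 1, 0.1, -0.0167, -0.05, 0, 0, 0, 1, 0.1, -0.0167, -0.05, 0, 0, 0]}}

```text
time: 6.05
ee_pos: [0.5794, -0.166, 0.3702]
orientation: [-180.0, 0.0, 170.2]
contact_force: [-0.5, 0.2, -1.7]
grip_width: 0.0312
finger_force: 40.0
```

```bash
python3 - <<'E'
from h import *
s=read_state();print(s["ee_pos"],s["orientation"])
c=capture("wrist");cv2.imwrite("pics/w4f.png",c["pixels"][:,:,::-1]);np.save("w4.npy",c,allow_pickle=True)
a=cv2.resize(c["pixels"][10:250,240:400],(400,600),interpolation=cv2.INTER_CUBIC)
s=capture("side");np.save("s4.npy",s,allow_pickle=True)
b=cv2.resize(s["pixels"][105:175,250:345],(400,295),interpolation=cv2.INTER_CUBIC)
s=capture("scene");np.save("sc4.npy",s,allow_pickle=True)
d=cv2.resize(s["pixels"][300:405,365:485],(349,305),interpolation=cv2.INTER_CUBIC)
d=cv2.copyMakeBorder(d,0,0,0,51,0)
cv2.imwrite("pics/w4.png",np.hstack([a,np.vstack([b,d])])[:,:,::-1])
E
```

```text
[ 0.57939069 -0.16598775  0.37019654] [-1.79984566e+02  3.90172728e-02  1.70207046e+02]
```

View pics/w4.png

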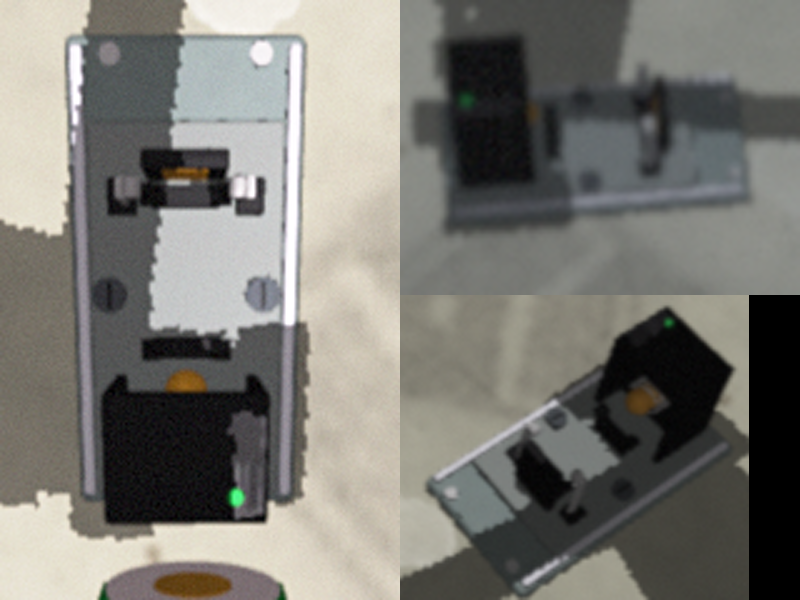

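The enlarged wrist crop (scale 2.5, offset (240,10)) shows these features:
- Base front corners at crop (66,37) and (305,37), and the back edge at Y≈498.
- Hood top front edge at Y≈393 and back edge at Y≈522.
- Nose tip at about (187,370).
- Clip jaws at about (125,187) and (245,187).

Next I'll convert these to cradle coordinates.

```bash
python3 - <<'E'
from h import *
c=np.load("w4.npy",allow_pickle=True).item()
f=lambda X,Y,z:onz(c,240+X/2.5-.3,10+Y/2.5-.3,z)
for zb in(.006,.01):
    fl,fr,bl,br=[f(*p,zb) for p in((66,37),(305,37),(81,498),(298,501))]
    print("base z",zb,"L",np.linalg.norm((fl+fr-bl-br)/2),"W",np.linalg.norm(fl-fr),np.linalg.norm(bl-br),np.degrees(np.arctan2(*((br+bl-fl-fr)[1::-1]))))
d=(br+bl-fl-fr)[:2];th=np.arctan2(d[1],d[0])
hl,hr=f(103,393,.073),f(268,393,.073);e=(hl-hr)[:2];print("hood front dir-90",np.degrees(np.arctan2(e[1],e[0]))-90,"W",np.linalg.norm(e))
fm,bm=(fl+fr)[:2]/2,(bl+br)[:2]/2
for th in(np.radians(-10),):
    ux=np.array([np.cos(th),np.sin(th)]);uy=np.array([-ux[1],ux[0]])
    o=fm+ux*.067; print("front",fm,"back",bm,"origin",o,"origin from back",bm-ux*.09)
    for n,X,Y,z,cx in(("hoodfrontL",103,393,.073,31),("hoodfrontR",268,393,.073,31),("nosetip",187,370,.040,27),("jawL",125,187,.048,-28),("jawR",245,187,.048,-28),("stop front?",185,150,.046,-37),("hoodback",185,522,.073,None),("seam",190,122,.012,None)):
        p=f(X,Y,z)[:2]-o;a=p@ux*1e3;print(n,round(a,1),round(p@uy*1e3,1),"carrier:",cx and round(a-cx,1))
print(onz(c,*(316,11),0) if 0 else "")
E
```

```text
base z 0.006 L 0.1564619058469728 W 0.07894514418185772 0.08190684083274012 -9.390690564137717
base z 0.01 L 0.15464958351966443 W 0.0780307104309785 0.0809581012938926 -9.39069056413772
hood front dir-90 -189.846857132386 W 0.04859553983502981
front [ 0.42801495 -0.141687  ] back [ 0.58059202 -0.1669205 ] origin [ 0.49399707 -0.15332142] origin from back [ 0.49195933 -0.15129216]
hoodfrontL 41.1 -23.8 carrier: 10.1
hoodfrontR 41.0 24.8 carrier: 10.0
nosetip 37.4 0.8 carrier: 10.4
jawL -17.8 -18.0 carrier: 10.2
jawR -17.9 18.3 carrier: 10.1
stop front? -28.4 0.1 carrier: 8.6
hoodback 80.2 0.3 carrier: None
seam -41.2 1.5 carrier: None
```

Every feature agrees on a carrier offset of about +10 mm, so the carrier middle is at (0.504, −0.155) with yaw −9.8°. I'll tilt the cell 24° with its neg end down and go above the pre-insert pose.

Converted, -0.113 m / 0.6 = -0.1883, -0.023 m / 0.6 = -0.0383, 23.65 degrees / 120 = 0.1971.

Emit:
{"op": "arm_command", "data": {"deltas": [1, -0.0083, 0, -0.0167, 0.0117, 0.0658, 0, 1, -0.0167, 0.0017, -0.0333, 0.0225, 0.1317, 0, 1, -0.025, 0.0033, -0.0667, 0.0342, 0.1971, 0, 1, -0.0333, 0.0033, -0.1167, 0.0342, 0.1971, 0, 1, -0.0383, 0.0033, -0.1667, 0.0342, 0.1971, 0, 1, -0.0383, 0.0033, -0.1883, 0.0342, 0.1971, 0, 1, -0.0383, 0.0033, -0.1883, 0.0342, 0.1971, 0, 1, -0.0383, 0.0033, -0.1883, 0.0342, 0.1971, 0]}}

```text
time: 7.0
ee_pos: [0.5573, -0.1643, 0.2575]
orientation: [180.0, -23.9, 170.2]
contact_force: [1.1, 0.6, -1.5]
grip_width: 0.0315
finger_force: 40.0
```

```bash
python3 - <<'E'
from h import *
from scipy.spatial.transform import Rotation as Ro
s=read_state();print(s["ee_pos"],s["orientation"],s["contact_force"],s["q"])
R=Ro.from_euler("xyz",s["orientation"],degrees=True).as_matrix();print(R.round(3))
M=np.array([.5040,-.1551]);ux=np.array([.9854,-.1702]);p=s["ee_pos"]+R[:,2]*.1676
print("cell ctr carrier",(p[:2]-M)@ux,(p[:2]-M)@[-ux[1],ux[0]],p[2])
c=capture("wrist");a=c["pixels"];s=capture("side")["pixels"][90:190,240:345]
sc=capture("scene")["pixels"][270:410,360:500]
cv2.imwrite("pics/w5.png",np.vstack([np.hstack([cv2.resize(s,(400,400),interpolation=2),cv2.resize(sc,(400,400),interpolation=2)])])[:,:,::-1])
E
```

```text
[ 0.55726176 -0.16429309  0.25747526] [179.99815465 -23.9420657  170.20578947] [ 1.06228421  0.62785044 -1.49960816] [ -21.59733612   35.10986323   87.22945349   -4.8167708    81.18297099
 -100.07251799]
[[-0.901  0.17  -0.4  ]
 [ 0.155  0.985  0.069]
 [ 0.406  0.    -0.914]]
cell ctr carrier -0.013964764989066812 5.353104862715775e-06 0.10429619285216929
```

View pics/w5.png

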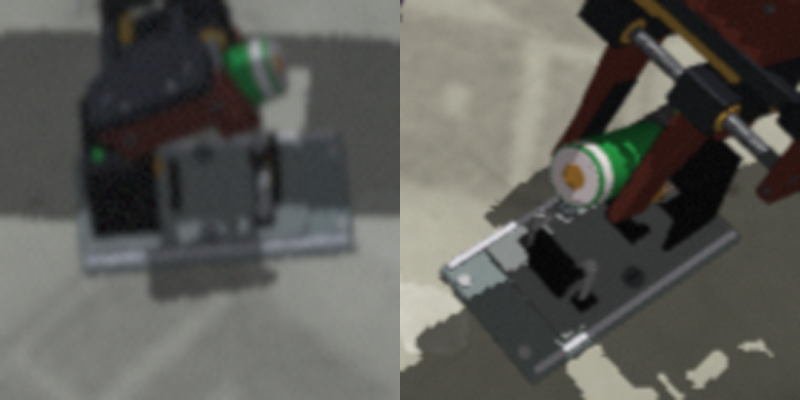

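The cell is tilted with its banded end up, lined up over the cradle and clear of the hood. Descending 50 mm.

Converted, -0.05 m / 0.6 = -0.0833, -0.045 m / 0.6 = -0.075.

Emit:
{"op": "arm_command", "data": {"deltas": [1, 0, 0, -0.025, 0, 0, 0, 1, 0, 0, -0.05, 0, 0, 0, 1, 0, 0, -0.0667, 0, 0, 0, 1, 0, 0, -0.075, 0, 0, 0, 1, 0, 0, -0.0833, 0, 0, 0, 1, 0, 0, -0.0833, 0, 0, 0, 1, 0, 0, -0.0833, 0, 0, 0, 1, 0, 0, -0.0833, 0, 0, 0]}}

```text
time: 7.95
ee_pos: [0.5562, -0.1637, 0.21]
orientation: [180.0, -24.2, 170.2]
contact_force: [-0.8, 2.5, 31.1]
grip_width: 0.0309
finger_force: 54.2
```

Converted, 0.006 m / 0.6 = 0.01, 0.003 m / 0.6 = 0.005.

Emit:
{"op": "arm_command", "data": {"deltas": [1, 0, 0, 0.005, 0, 0, 0, 1, 0, 0, 0.01, 0, 0, 0, 1, 0, 0, 0.01, 0, 0, 0, 1, 0, 0, 0.01, 0, 0, 0, 1, 0, 0, 0.01, 0, 0, 0, 1, 0, 0, 0.01, 0, 0, 0, 1, 0, 0, 0.01, 0, 0, 0, 1, 0, 0, 0.01, 0, 0, 0]}}

```text
time: 8.75
ee_pos: [0.5566, -0.1641, 0.2124]
orientation: [180.0, -24.0, 170.2]
contact_force: [0.3, 0.3, -0.4]
grip_width: 0.0314
finger_force: 40.0
```

```bash
python3 - <<'E'
from h import *
s=read_state();print(s["ee_pos"],s["orientation"],s["contact_force"],s["ft_torque"],s["finger_force"])
sc=capture("scene");s=sc["pixels"][270:390,370:500]
w=capture("wrist")["pixels"]
cv2.imwrite("pics/w6.png",np.hstack([cv2.resize(s,(433,400),interpolation=2),cv2.resize(w[150:480,170:470],(363,400),interpolation=2)])[:,:,::-1])
E
```

```text
[ 0.55663428 -0.16406392  0.21242888] [179.98085589 -24.02670746 170.2163898 ] [ 0.28768801  0.25318628 -0.40051622] [ 0.07007227 -0.31150898 -0.04034928] 40.03352292609634
```

View pics/w6.png

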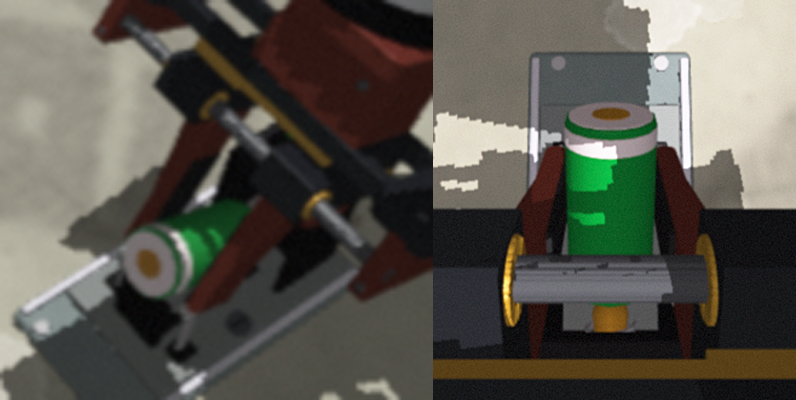

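The fingertips had touched the clip jaws: their rear corner was at about z=45, carrier x=−29. I'll stay higher, move forward past the jaws, then drop.

Emit:
{"op": "arm_command", "data": {"deltas": [1, 0.0067, -0.0012, 0, 0, 0, 0, 1, 0.0133, -0.0023, 0, 0, 0, 0, 1, 0.0133, -0.0023, 0, 0, 0, 0, 1, 0.015, -0.0025, -0.0033, 0, 0, 0, 1, 0.0167, -0.0028, -0.0067, 0, 0, 0, 1, 0.0167, -0.0028, -0.0083, 0, 0, 0, 1, 0.0167, -0.0028, -0.0083, 0, 0, 0, 1, 0.0167, -0.0028, -0.0083, 0, 0, 0]}}

```text
time: 9.65
ee_pos: [0.5655, -0.1654, 0.2075]
orientation: [180.0, -24.2, 170.2]
contact_force: [-5.0, 0.6, 3.3]
grip_width: 0.0313
finger_force: 40.0
```

The nose is touching, at about 5 N. Next I'll push gently.

Converted, 0.005 m / 0.6 = 0.0083, 0.004 m / 0.6 = 0.0067.

Emit:
{"op": "arm_command", "data": {"deltas": [1, 0.0017, -0.0003, 0, 0, 0, 0, 1, 0.0033, -0.0005, 0, 0, 0, 0, 1, 0.005, -0.0008, 0, 0, 0, 0, 1, 0.0067, -0.0012, 0, 0, 0, 0, 1, 0.0083, -0.0015, 0, 0, 0, 0, 1, 0.0083, -0.0015, 0, 0, 0, 0, 1, 0.0083, -0.0015, 0, 0, 0, 0, 1, 0.0083, -0.0015, 0, 0, 0, 0]}}

```text
time: 10.45
ee_pos: [0.5693, -0.1661, 0.2073]
orientation: [180.0, -24.4, 170.2]
contact_force: [-8.5, 0.7, 5.0]
grip_width: 0.0311
finger_force: 40.0
```

Converted, 0.0055 m / 0.6 = 0.0092, 0.005 m / 0.6 = 0.0083.

Emit:
{"op": "arm_command", "data": {"deltas": [1, 0.0017, -0.0003, 0, 0, 0, 0, 1, 0.0033, -0.0005, 0, 0, 0, 0, 1, 0.005, -0.0008, 0, 0, 0, 0, 1, 0.0067, -0.0012, 0, 0, 0, 0, 1, 0.0083, -0.0015, 0, 0, 0, 0, 1, 0.0092, -0.0017, 0, 0, 0, 0, 1, 0.0092, -0.0017, 0, 0, 0, 0, 1, 0.0092, -0.0017, 0, 0, 0, 0]}}

```text
time: 11.25
ee_pos: [0.5735, -0.1668, 0.2071]
orientation: [179.9, -24.7, 170.2]
contact_force: [-11.5, 1.5, 6.7]
grip_width: 0.0317
finger_force: 40.0
```

```bash
cat >st.py <<'E'
from h import *
from scipy.spatial.transform import Rotation as Ro
s=read_state();R=Ro.from_euler("xyz",s["orientation"],degrees=True).as_matrix()
M=np.array([.5040,-.1551]);ux=np.array([.9854,-.1702]);p=s["ee_pos"]+R[:,2]*.1676
print("F",s["contact_force"].round(1),"ee",np.round(s["ee_pos"],4),np.round(s["orientation"],1),"cell ctr carrier",((p[:2]-M)@ux).round(4),((p[:2]-M)@[-ux[1],ux[0]]).round(4),p[2].round(4),"tau",s["ft_torque"].round(2))
E
python3 st.py; python3 - <<'E'
from h import *
w=capture("wrist")["pixels"];s=capture("scene")["pixels"][270:390,370:500]
cv2.imwrite("pics/w7.png",np.hstack([cv2.resize(s,(433,400),interpolation=2),cv2.resize(w[150:480,170:470],(363,400),interpolation=2)])[:,:,::-1])
E
```

```text
F [-11.5   1.5   6.7] ee [ 0.5735 -0.1668  0.2071] [179.9 -24.7 170.2] cell ctr carrier 0.0006 0.0004 0.0548 tau [0.2  1.99 0.01]
```

View pics/w7.png

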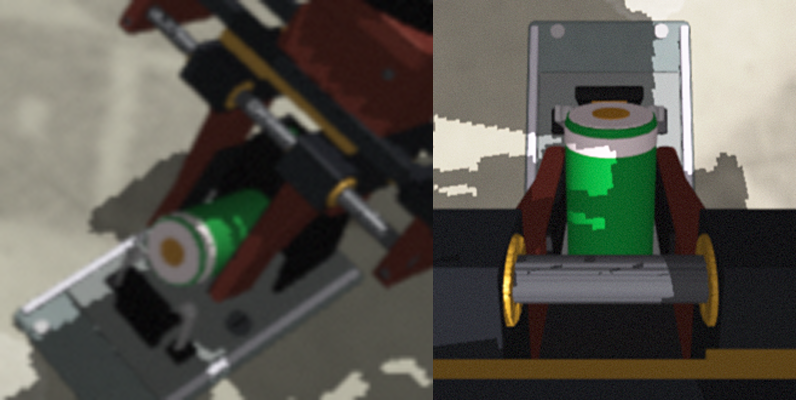

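```bash
python3 - <<'E'
from h import *
c=np.load("w4.npy",allow_pickle=True).item()
h=cv2.cvtColor(c["pixels"],cv2.COLOR_RGB2HSV);m=cv2.inRange(h,(8,120,60),(28,255,255));m[:228]=0;m[262:]=0;m[:,:285]=0;m[:,350:]=0
v,u=np.where(m);print(len(v),u.mean(),v.min(),v.max(),v.mean())
p=onz(c,u.mean(),v.mean(),.3702-.1676);ux=np.array([.9854,-.1702])
print("pos end rel. TCP along axis (nominal -33):",(p[:2]-[.5794,-.1660])@ux*1e3, (p[:2]-[.5794,-.1660])@[-ux[1],ux[0]]*1e3)
E
```

```text
244 316.6639344262295 239 248 243.577868852459
pos end rel. TCP along axis (nominal -33): -28.302866767622838 0.12167044346358696
```

The grip offset explains the early contact: the cell sits about 4 mm forward in the fingers. The true cell centre is then about x=4.0, z=53 mm, with the spring about 7.6 mm in. I'll push about 1.5 mm more.

Converted, 0.0018 m / 0.6 = 0.003, 0.001 m / 0.6 = 0.0017.

Emit:
{"op": "arm_command", "data": {"deltas": [1, 0.0017, -0.0003, 0, 0, 0, 0, 1, 0.003, -0.0005, 0, 0, 0, 0, 1, 0.003, -0.0005, 0, 0, 0, 0, 1, 0.003, -0.0005, 0, 0, 0, 0, 1, 0.003, -0.0005, 0, 0, 0, 0, 1, 0.003, -0.0005, 0, 0, 0, 0, 1, 0.003, -0.0005, 0, 0, 0, 0, 1, 0.003, -0.0005, 0, 0, 0, 0]}}

```text
time: 12.15
ee_pos: [0.5749, -0.167, 0.207]
orientation: [179.9, -24.7, 170.2]
contact_force: [-13.1, 0.7, 6.8]
grip_width: 0.0313
finger_force: 40.0
```

Converted, -0.0191 m / 0.6 = -0.0318, -0.0145 m / 0.6 = -0.0242, -6.6 degrees / 120 = -0.055.

Emit:
{"op": "arm_command", "data": {"deltas": [1, -0.0042, 0.0007, 0.0005, -0.0012, -0.007, 0, 1, -0.0078, 0.0013, 0.0012, -0.0024, -0.0139, 0, 1, -0.0158, 0.0027, 0.002, -0.0048, -0.0279, 0, 1, -0.0242, 0.0042, 0.0025, -0.0073, -0.0418, 0, 1, -0.0318, 0.0055, 0.0028, -0.0095, -0.055, 0, 1, -0.0318, 0.0055, 0.0028, -0.0095, -0.055, 0, 1, -0.0318, 0.0055, 0.0028, -0.0095, -0.055, 0, 1, -0.0318, 0.0055, 0.0028, -0.0095, -0.055, 0]}}

```text
time: 12.95
ee_pos: [0.5558, -0.1638, 0.2091]
orientation: [180.0, -18.0, 170.2]
contact_force: [-13.4, 0.9, 9.9]
grip_width: 0.0312
finger_force: 40.0
```

```bash
python3 st.py
```

```text
F [-13.4   0.9   9.9] ee [ 0.5558 -0.1638  0.2091] [180.  -18.  170.2] cell ctr carrier 0.0008 0.0004 0.0497 tau [0.19 2.24 0.02]
```

Converted, -0.0176 m / 0.6 = -0.0293, -0.0118 m / 0.6 = -0.0197, -5.91 degrees / 120 = -0.0493.

Emit:
{"op": "arm_command", "data": {"deltas": [1, -0.005, 0.0008, 0.0005, -0.0014, -0.0083, 0, 1, -0.0098, 0.0017, 0.0012, -0.0028, -0.0164, 0, 1, -0.0197, 0.0033, 0.0022, -0.0057, -0.0328, 0, 1, -0.0293, 0.005, 0.003, -0.0085, -0.0493, 0, 1, -0.0293, 0.005, 0.003, -0.0085, -0.0493, 0, 1, -0.0293, 0.005, 0.003, -0.0085, -0.0493, 0, 1, -0.0293, 0.005, 0.003, -0.0085, -0.0493, 0, 1, -0.0293, 0.005, 0.003, -0.0085, -0.0493, 0]}}

```text
time: 13.75
ee_pos: [0.5377, -0.1607, 0.2103]
orientation: [179.9, -12.0, 170.3]
contact_force: [-15.1, -0.5, 7.6]
grip_width: 0.0315
finger_force: 40.0
```

```bash
python3 st.py
```

```text
F [-15.1  -0.5   7.6] ee [ 0.5377 -0.1607  0.2103] [179.9 -12.  170.3] cell ctr carrier -0.0008 0.0004 0.0464 tau [0.1  2.46 0.05]
```

The pos end is now behind the stop and about 13 mm above home. Releasing.

Emit:
{"op": "arm_command", "data": {"deltas": [0.3, 0, 0, 0, 0, 0, 0, 0.3, 0, 0, 0, 0, 0, 0, 0.3, 0, 0, 0, 0, 0, 0, 0.3, 0, 0, 0, 0, 0, 0, 0.3, 0, 0, 0, 0, 0, 0, 0.3, 0, 0, 0, 0, 0, 0, 0.3, 0, 0, 0, 0, 0, 0, 0.3, 0, 0, 0, 0, 0, 0]}}

```text
time: 14.55
ee_pos: [0.5423, -0.1617, 0.2111]
orientation: [180.0, -11.3, 170.2]
contact_force: [0.2, 0.4, 0.2]
grip_width: 0.0615
finger_force: 0.0
```

```bash
python3 st.py; python3 - <<'E'
from h import *
w=capture("wrist")["pixels"];s=capture("scene")["pixels"][270:390,370:500]
cv2.imwrite("pics/w8.png",np.hstack([cv2.resize(s,(433,400),interpolation=2),cv2.resize(w[100:430,170:470],(363,400),interpolation=2)])[:,:,::-1])
E
```

```text
F [0.2 0.4 0.2] ee [ 0.5423 -0.1617  0.2111] [180.  -11.3 170.2] cell ctr carrier 0.0061 0.0001 0.0468 tau [ 0.01 -0.01 -0.02]
```

View pics/w8.png

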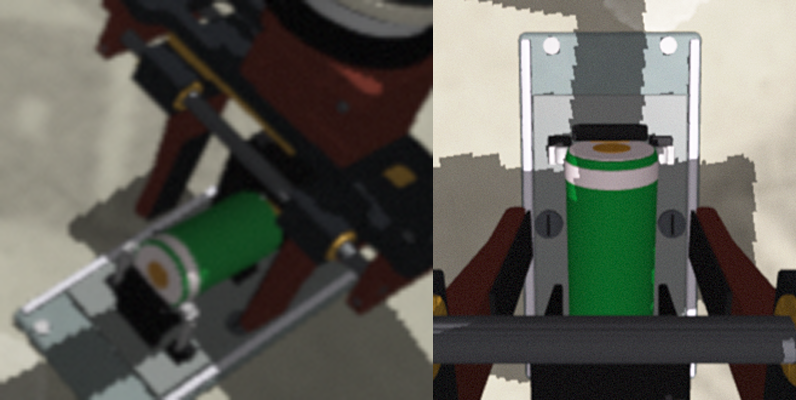

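The cell rests behind the stop with its pos end on the clip. The pos face is at about (610,148) in the right half and (155,275) in the left. Next I'll rise, level, close the fingers and go over the pos end.

Converted, 0.08 m / 0.6 = 0.1333, -0.06 m / 0.6 = -0.1, -1.92 degrees / 120 = -0.016.

Emit:
{"op": "arm_command", "data": {"deltas": [0.3, 0, 0, 0.0667, 0, 0, 0, 0.3, 0, 0, 0.1333, 0, 0, 0, 0.3, -0.0333, 0.0057, 0.1333, -0.0067, -0.0417, 0, 1, -0.0667, 0.0113, 0.1333, -0.016, -0.0925, 0, 1, -0.1, 0.0172, 0.1333, -0.016, -0.0925, 0, 1, -0.1, 0.0172, 0.1333, -0.016, -0.0925, 0, 1, -0.1, 0.0172, 0.1333, -0.016, -0.0925, 0, 1, -0.1, 0.0172, 0.1333, -0.016, -0.0925, 0]}}

```text
time: 15.45
ee_pos: [0.4837, -0.1519, 0.2913]
orientation: [-180.0, 0.0, 170.2]
contact_force: [-0.2, -0.8, 1.0]
grip_width: 0.0249
finger_force: 0.0
```

Converted, -0.025 m / 0.6 = -0.0417, -0.02 m / 0.6 = -0.0333.

Emit:
{"op": "arm_command", "data": {"deltas": [1, 0, 0, 0, 0, 0, 0, 1, 0, 0, 0, 0, 0, 0, 1, 0, 0, 0, 0, 0, 0, 1, 0, 0, 0, 0, 0, 0, 1, 0, 0, -0.0167, 0, 0, 0, 1, 0, 0, -0.0333, 0, 0, 0, 1, 0, 0, -0.0417, 0, 0, 0, 1, 0, 0, -0.0417, 0, 0, 0], "newtons": 10}}

```text
time: 16.25
ee_pos: [0.4818, -0.1511, 0.2648]
orientation: [180.0, -0.2, 170.2]
contact_force: [0.2, -0.2, -0.1]
grip_width: 0.0002
finger_force: 0.0
```

```bash
python3 st.py
```

```text
F [ 0.2 -0.2 -0.1] ee [ 0.4818 -0.1511  0.2648] [180.   -0.2 170.2] cell ctr carrier -0.0231 0.0003 0.0972 tau [ 0.02 -0.   -0.02]
```

Converted, -0.016 m / 0.6 = -0.0267, -0.015 m / 0.6 = -0.025.

Emit:
{"op": "arm_command", "data": {"deltas": [1, 0, 0, -0.0067, 0, 0, 0, 1, 0, 0, -0.0133, 0, 0, 0, 1, 0, 0, -0.0183, 0, 0, 0, 1, 0, 0, -0.0217, 0, 0, 0, 1, 0, 0, -0.0233, 0, 0, 0, 1, 0, 0, -0.025, 0, 0, 0, 1, 0, 0, -0.0267, 0, 0, 0, 1, 0, 0, -0.0267, 0, 0, 0]}}

```text
time: 17.05
ee_pos: [0.4824, -0.1514, 0.2502]
orientation: [180.0, -0.0, 170.2]
contact_force: [0.5, 0.7, -0.3]
grip_width: 0.0003
finger_force: 0.5
```

Converted, -0.005 m / 0.6 = -0.0083, -0.004 m / 0.6 = -0.0067.

Emit:
{"op": "arm_command", "data": {"deltas": [1, 0, 0, -0.0017, 0, 0, 0, 1, 0, 0, -0.0033, 0, 0, 0, 1, 0, 0, -0.005, 0, 0, 0, 1, 0, 0, -0.005, 0, 0, 0, 1, 0, 0, -0.0067, 0, 0, 0, 1, 0, 0, -0.0067, 0, 0, 0, 1, 0, 0, -0.0083, 0, 0, 0, 1, 0, 0, -0.0083, 0, 0, 0]}}

```text
time: 17.85
ee_pos: [0.4811, -0.151, 0.2451]
orientation: [180.0, -0.2, 170.2]
contact_force: [-3.6, -0.0, 5.0]
grip_width: 0.0002
finger_force: 2.6
```

Converted, -0.003 m / 0.6 = -0.005, -0.0025 m / 0.6 = -0.0042.

Emit:
{"op": "arm_command", "data": {"deltas": [1, 0, 0, -0.0008, 0, 0, 0, 1, 0, 0, -0.0017, 0, 0, 0, 1, 0, 0, -0.0025, 0, 0, 0, 1, 0, 0, -0.0033, 0, 0, 0, 1, 0, 0, -0.0042, 0, 0, 0, 1, 0, 0, -0.005, 0, 0, 0, 1, 0, 0, -0.005, 0, 0, 0, 1, 0, 0, -0.005, 0, 0, 0]}}

```text
time: 18.65
ee_pos: [0.4819, -0.1512, 0.2421]
orientation: [180.0, -0.1, 170.2]
contact_force: [-1.2, 0.3, 2.5]
grip_width: 0.0007
finger_force: 1.5
```

Converted, -0.003 m / 0.6 = -0.005, -0.0025 m / 0.6 = -0.0042.

Emit:
{"op": "arm_command", "data": {"deltas": [1, 0, 0, -0.0008, 0, 0, 0, 1, 0, 0, -0.0017, 0, 0, 0, 1, 0, 0, -0.0025, 0, 0, 0, 1, 0, 0, -0.0033, 0, 0, 0, 1, 0, 0, -0.0042, 0, 0, 0, 1, 0, 0, -0.005, 0, 0, 0, 1, 0, 0, -0.005, 0, 0, 0, 1, 0, 0, -0.005, 0, 0, 0]}}

```text
time: 19.45
ee_pos: [0.4828, -0.1515, 0.2391]
orientation: [-180.0, 0.0, 170.2]
contact_force: [0.4, -0.6, 0.1]
grip_width: 0.0003
finger_force: 0.0
```

Converted, -0.002 m / 0.6 = -0.0033, -0.0015 m / 0.6 = -0.0025.

Emit:
{"op": "arm_command", "data": {"deltas": [1, 0, 0, -0.0008, 0, 0, 0, 1, 0, 0, -0.0017, 0, 0, 0, 1, 0, 0, -0.0025, 0, 0, 0, 1, 0, 0, -0.0033, 0, 0, 0, 1, 0, 0, -0.0033, 0, 0, 0, 1, 0, 0, -0.0033, 0, 0, 0, 1, 0, 0, -0.0033, 0, 0, 0, 1, 0, 0, -0.0033, 0, 0, 0]}}

```text
time: 20.25
ee_pos: [0.4827, -0.1517, 0.2381]
orientation: [-180.0, 0.0, 170.2]
contact_force: [-2.6, 0.4, 10.6]
grip_width: 0.0007
finger_force: 6.0
```

Force is 10.6 N with the tip at z=56.1 mm, so the pos end is home. I'll press slightly more, then check the negative end by touch.

Converted, -0.0007 m / 0.6 = -0.0012, -0.0004 m / 0.6 = -0.0007.

Emit:
{"op": "arm_command", "data": {"deltas": [1, 0, 0, -0.0007, 0, 0, 0, 1, 0, 0, -0.0012, 0, 0, 0, 1, 0, 0, -0.0012, 0, 0, 0, 1, 0, 0, -0.0012, 0, 0, 0, 1, 0, 0, -0.0012, 0, 0, 0, 1, 0, 0, -0.0012, 0, 0, 0, 1, 0, 0, -0.0012, 0, 0, 0, 1, 0, 0, -0.0012, 0, 0, 0]}}

```text
time: 21.05
ee_pos: [0.4827, -0.1518, 0.2379]
orientation: [-179.9, 0.1, 170.2]
contact_force: [-3.9, -0.1, 18.3]
grip_width: 0.0003
finger_force: 9.0
```

Converted, 0.033 m / 0.6 = 0.055, 0.016 m / 0.6 = 0.0267.

Emit:
{"op": "arm_command", "data": {"deltas": [1, 0, 0, 0.01, 0, 0, 0, 1, 0, 0, 0.02, 0, 0, 0, 1, 0.0267, -0.0045, 0.02, 0, 0, 0, 1, 0.055, -0.0095, 0.02, 0, 0, 0, 1, 0.055, -0.0095, 0.0167, 0, 0, 0, 1, 0.055, -0.0095, 0.0133, 0, 0, 0, 1, 0.055, -0.0095, 0.01, 0, 0, 0, 1, 0.055, -0.0095, 0.01, 0, 0, 0]}}

```text
time: 21.85
ee_pos: [0.5143, -0.1567, 0.2418]
orientation: [180.0, -0.2, 170.2]
contact_force: [-0.2, 0.3, 0.0]
grip_width: 0.0004
finger_force: 0.0
```

```bash
python3 st.py
```

```text
F [-0.2  0.3  0. ] ee [ 0.5143 -0.1567  0.2418] [180.   -0.2 170.2] cell ctr carrier 0.01 0.0003 0.0742 tau [ 0.03  0.03 -0.03]
```

Converted, -0.004 m / 0.6 = -0.0067, -0.0035 m / 0.6 = -0.0058.

Emit:
{"op": "arm_command", "data": {"deltas": [1, 0.005, -0.0008, -0.0017, 0, 0, 0, 1, 0.005, -0.0008, -0.0033, 0, 0, 0, 1, 0.005, -0.0008, -0.0042, 0, 0, 0, 1, 0.005, -0.0008, -0.005, 0, 0, 0, 1, 0.005, -0.0008, -0.0058, 0, 0, 0, 1, 0.005, -0.0008, -0.0067, 0, 0, 0, 1, 0.005, -0.0008, -0.0067, 0, 0, 0, 1, 0.005, -0.0008, -0.0067, 0, 0, 0]}}

```text
time: 22.65
ee_pos: [0.5183, -0.1575, 0.2385]
orientation: [180.0, -0.0, 170.2]
contact_force: [-0.3, 0.1, -0.1]
grip_width: 0.0004
finger_force: 0.0
```

Converted, -0.0018 m / 0.6 = -0.003, -0.0015 m / 0.6 = -0.0025.

Emit:
{"op": "arm_command", "data": {"deltas": [1, 0, 0, -0.0008, 0, 0, 0, 1, 0, 0, -0.0017, 0, 0, 0, 1, 0, 0, -0.0025, 0, 0, 0, 1, 0, 0, -0.003, 0, 0, 0, 1, 0, 0, -0.003, 0, 0, 0, 1, 0, 0, -0.003, 0, 0, 0, 1, 0, 0, -0.003, 0, 0, 0, 1, 0, 0, -0.003, 0, 0, 0]}}

```text
time: 23.45
ee_pos: [0.5183, -0.1576, 0.238]
orientation: [-180.0, -0.0, 170.2]
contact_force: [-4.1, -0.0, 14.2]
grip_width: 0.0002
finger_force: 7.1
```

Both ends read a top height of 56 mm. I'll retreat and check numerically.

Converted, 0.13 m / 0.6 = 0.2167, 0.1 m / 0.6 = 0.1667.

Emit:
{"op": "arm_command", "data": {"deltas": [1, 0, 0, 0.0333, 0, 0, 0, 1, 0, 0, 0.1, 0, 0, 0, 1, 0, 0, 0.1667, 0, 0, 0, 0.3, 0, 0, 0.2167, 0, 0, 0, 0, 0.0333, 0, 0.2167, 0, 0, 0, 0, 0.0667, 0, 0.2167, 0, 0, 0, 0, 0.0667, 0, 0.2167, 0, 0, 0, 0, 0.0667, 0, 0.2167, 0, 0, 0]}}

```text
time: 24.25
ee_pos: [0.558, -0.1574, 0.3662]
orientation: [180.0, -0.1, 170.2]
contact_force: [0.0, 0.5, -0.1]
grip_width: 0.0368
finger_force: 0.0
```

```bash
python3 st.py; python3 - <<'E'
from h import *
M=np.array([.5040,-.1551]);ux=np.array([.9854,-.1702]);uy=[-ux[1],ux[0]]
c=capture("wrist");m=0
h=cv2.cvtColor(c["pixels"],cv2.COLOR_RGB2HSV);k=max(cv2.findContours(cv2.inRange(h,(50,100,25),(75,255,255)),0,2)[0],key=cv2.contourArea)
r=cv2.minAreaRect(k);print(r)
for p in cv2.boxPoints(r):
    q=onz(c,*p,.045)[:2]-M;print((q@ux*1e3).round(1),(q@uy*1e3).round(1))
E
```

```text
F [ 0.   0.5 -0.1] ee [ 0.558  -0.1574  0.3662] [ 1.800e+02 -1.000e-01  1.702e+02] cell ctr carrier 0.0532 0.007 0.1986 tau [ 0.04  0.02 -0.01]
((307.0, 160.0), (74.0, 40.0), 90.0)
-23.5 -15.6
-23.5 15.4
34.6 15.8
34.6 -16.9
```

```bash
python3 -c "
from station import *
print(sign_off())"
```

```text
the job is handed in; nothing more can be done
None
```

The green cell is loaded in the charging cradle: its top measured about 56 mm at both ends by touch, it has been released and the job is handed in. On the first descent the fingertips pressed on the clip jaws with about 31 N, so I backed off and took a higher path; after that I saw at most about 15 N on the spring and 18 N pressing down.

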